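# Run the row of filter holders up to the rail's end stop and lock it

### The arm

A 6-joint arm with a two-finger parallel gripper is mounted at the origin on the work surface. World frame = base frame: x ahead of the robot, y to its left, z up, the work surface at z = 0. Lengths are in mm, angles in rad, forces in N, time in s.
With the tool pointing down it reaches from about 275 to 1000 mm from the base axis. Payload 8.4 kg.
Tool frame: the origin (TCP) lies at the very end of the fingers, on their centre line; the grasp point (between the pads) lies 19 mm behind it; z points along the fingers, y is the direction in which the jaws open and shut (so a half turn about z gives the same grasp; the last joint's range is limited). The gripper opens to 85 mm and grips with 20 to 120 N. Pads are 22 mm wide; open, the fingers measure 114 mm over their backs; the gripper's body (76 mm by 85 mm) begins 54 mm behind the grasp point. The pads swing forward as they close: fully open they stand 13 mm farther back than shut.
Start: joints at [-1.156, 0.353, 1.633, -0, 1.155, -0.002], TCP at [253.022, -571.496, 231.281] pointing down, gripper open.
Joint ranges: [-2.63, 2.63], [-0.92, 2.1], [0.06, 2.66], [-1.3, 4.44], [0, 2.69], [-3.02, 3.02]. Speed limits (rad/s): [2.22, 2.22, 2.79, 3.14, 3.14, 3.14].

### API

Orientations are given as [roll, pitch, yaw] about the fixed x, y, z axes, in that order (R = Rz(yaw) Ry(pitch) Rx(roll)).
In Python, from rig import r gives the robot as it stands.
- The arm moves only by the tool jog_arm, never from a script. Its argument "increments" is text: rows parted by semicolons, each of 7 numbers parted by spaces: the shift along the tool's x, y, z in cm, then the turn, a rotation vector about the tool's x, y, z in rad, then the opening, from -1 (shut) to 1 (fully open). A call has exactly 8 rows; each row shifts and turns the commanded pose from where the row before left it, along the tool's axes as they then stand; what a row does not reach is not made up. A row lasts 1/10 s, in which the tool goes at most 50 mm and 8.59 degrees, less where a joint would pass 70% of its speed; a pose out of reach is approached as far as the arm can. A call with a gripper value outside its range is refused whole. The fingers move at their own pace and stop on an object; "squeeze" is the grip in N (left out, the last holds). Time passes only in rows, so rows that do not move let the fingers close, or fill a call up. It gives the time, the measured TCP pose, the force and the opening at its end, in the units of the state.
- r.sense(): the state, without advancing time (a new reading comes with each control period).
- r.grab_frame(name): name is "side" or "top"; returns the picture (400x640x3 uint8, red, green, blue); there is no depth.
- r.camera_info(name): a dict with "K" (3x3 intrinsics, pixels), "rvec" (rotation vector, rad) and "tvec" (3), from world to camera coordinates, as OpenCV has them. Camera axes: x right, y down, z forward; pixel columns grow to the right and rows downward; lengths in mm; the calibration is good to about 2 mm. A picture is of the moment at which its call begins. camera_info takes no time and is no camera call.
- r.sign_off(): hands the job in, once; it reports no verdict.
The state is a dict: "clock": time; "qpos": joint angles; "qvel": joint speeds; "joint_efforts": joint torques, N m; "eef_pos": TCP position; "tcp_rot": TCP orientation; "contact_force": force on the tool from outside, world axes, zero at the start; "wrist_torque": the same for the moment, N m; "opening": opening from 0.0 (shut) to 1.0 (fully open).
Only numpy, scipy, OpenCV 4.12 (cv2) and the standard library are available. Lean on these libraries where they do the work, as an engineer would, in place of code of your own. Each camera call takes 0.05 s, during which the arm holds its last target.

### The job

On the optical rail, push the row of four touching filter holders from behind, all together as one train, along the rail until the front one is up against the yellow end stop and there are no gaps; only then push the red-ball lever on the stop all the way over, away from the holders. Just push, without slamming: never lift or tip a holder or pull the row apart, and leave everything else on the table where it is. Finish with the arm clear.

Things in the scene. Friction and masses are not known exactly. Their poses are not given: they have to be found in the camera images.
- rail: Dark U-shaped rail fixed to the table, 400 long (y), 72 wide (x; feet to 130). Origin: centre of its underside; z up, y along it TOWARDS the end stop. Channel floor 12 above the table; channel 54 wide between lips 9 thick, tops 22 above the table, from y = -200 (open end) to +120. Yellow end stop: 72 wide, 45 high, y = +120 to +190. Lengths in mm.
- stop_face (a point): Centre of the end stop's face that the row must touch: rail y = +120, 28 above the table; axes parallel to the rail's. With all four holders home their centres are 20, 60, 100 and 140 before it (rail y = +100, +60, +20, -20). Lengths in mm.
- lock (a joint): Lock lever on the end stop; hinge across the rail, 67 above the table at rail y = +155. Value in rad: 0 = leaning 0.5 towards the holders, 1.0 = leaning 0.5 away from them (locked, hard limit). Stays where it is left; moves with about 1 N at the ball. Starts at 0 to 0.15. Its grey base on the stop is 50 wide, 70 long, its top 70 above the table, its hub 80. Lengths in mm.
- lock_tip (a point): Centre of the red ball, 26 in diameter, at the end of the lock lever, 80 from the hinge on a steel rod 10 thick. Unlocked: 137 above the table at about rail y = +117; locked: same height, rail y = +193. Lengths in mm.
- holder_blue: Filter holder with blue mark, one of the row of four in the rail, not fastened, 0.13 to 0.25 kg. Silver block 51 wide (x) x 40 long (y, along the rail) x 30 high; across its middle an upright black filter plate 44 wide, 10 thick, its top 65 above the underside, blue filter and top edge. Origin: centre of the underside; axes parallel to the rail's. Lengths in mm.
- holder_orange: Filter holder with orange mark, one of the row of four in the rail, not fastened, 0.13 to 0.25 kg. Silver block 51 wide (x) x 40 long (y, along the rail) x 30 high; across its middle an upright black filter plate 44 wide, 10 thick, its top 65 above the underside, orange filter and top edge. Origin: centre of the underside; axes parallel to the rail's. Lengths in mm.
- holder_green: Filter holder with green mark, one of the row of four in the rail, not fastened, 0.13 to 0.25 kg. Silver block 51 wide (x) x 40 long (y, along the rail) x 30 high; across its middle an upright black filter plate 44 wide, 10 thick, its top 65 above the underside, green filter and top edge. Origin: centre of the underside; axes parallel to the rail's. Lengths in mm.
- holder_white: Filter holder with white mark, one of the row of four in the rail, not fastened, 0.13 to 0.25 kg. Silver block 51 wide (x) x 40 long (y, along the rail) x 30 high; across its middle an upright black filter plate 44 wide, 10 thick, its top 65 above the underside, white filter and top edge. Origin: centre of the underside; axes parallel to the rail's. Lengths in mm.
- spare_holder: Bystander: a fifth holder of the same make, red-marked, standing on the table beside the rail (not part of the row). Origin: centre of the underside. Lengths in mm.
- lens_tube: Bystander: black tube 34 in diameter, 50 high, standing beside the rail on the robot's side. Origin: centre of the underside. Lengths in mm.
- screwdriver: Bystander: yellow-handled screwdriver, 160 long, 26 thick, lying beside the rail on its far side along its own x axis. Origin: under its middle. Lengths in mm.
- flask: Bystander: green flask, 66 in diameter, 170 high, on the left of the table. Origin: centre of the underside. Lengths in mm.
- post_base: Bystander: steel post 18 in diameter on a round foot 60 in diameter, 72 high, on the right. Origin: centre of the underside. Lengths in mm.
- screw_tray: Bystander: open blue tray 110 x 80 x 30, on the right. Origin: centre of the underside. Lengths in mm.
- spacer_ring: Bystander: aluminium ring 44 in diameter, 12 high, on the left. Origin: centre of the underside. Lengths in mm.
Mind the look-alikes: they are no part of the job. Leave any purple look-alike of the holder_green alone. Leave any purple look-alike of the holder_orange alone.

How it is judged (in metres and radians):
On the way, in this order (a step that is already met when the one before it is completed fails the run):
1. all four holders are pushed home against the end stop, with at most 5 mm of gaps in all, sitting flat in the rail (y of holder_blue in the frame of rail between -0.025 and 0.103 m and y of holder_orange in the frame of rail between -0.025 and 0.103 m and y of holder_green in the frame of rail between -0.025 and 0.103 m and y of holder_white in the frame of rail between -0.025 and 0.103 m and height (world z) of each of holder_blue, holder_orange, holder_green, holder_white below 0.016 m and angle between each of holder_blue, holder_orange, holder_green, holder_white's own z axis and vertical below 0.08 rad and x of holder_blue in the frame of rail between -0.006 and 0.006 m and x of holder_orange in the frame of rail between -0.006 and 0.006 m and x of holder_green in the frame of rail between -0.006 and 0.006 m and x of holder_white in the frame of rail between -0.006 and 0.006 m and linear speed of each of holder_blue, holder_orange, holder_green, holder_white below 0.02 m/s), for 0.2 s.
2. the lock lever is pushed over, away from the holders (value of joint lock above 0.85 rad and y of holder_blue in the frame of rail between -0.025 and 0.103 m and y of holder_orange in the frame of rail between -0.025 and 0.103 m and y of holder_green in the frame of rail between -0.025 and 0.103 m and y of holder_white in the frame of rail between -0.025 and 0.103 m and height (world z) of each of holder_blue, holder_orange, holder_green, holder_white below 0.016 m and angle between each of holder_blue, holder_orange, holder_green, holder_white's own z axis and vertical below 0.08 rad and x of holder_blue in the frame of rail between -0.006 and 0.006 m and x of holder_orange in the frame of rail between -0.006 and 0.006 m and x of holder_green in the frame of rail between -0.006 and 0.006 m and x of holder_white in the frame of rail between -0.006 and 0.006 m), for 0.2 s.
At the end, for the whole second after the job is handed in: All four holders stand flat in the rail, packed against the end stop (the gaps between them and the stop add up to 5 mm at most, so every centre lies beyond rail y = -25 mm), at rest, and the lock lever is past 0.85 of its 1.0 rad (all of step 2 and linear speed of each of holder_blue, holder_orange, holder_green, holder_white below 0.02 m/s and velocity of joint lock below 0.1 rad/s); the robot touches nothing.
It fails at once if a holder is lifted out of the rail (more than 8 mm) or tipped (0.25 rad) (height (world z) of any of holder_blue, holder_orange, holder_green, holder_white above 0.02 m or angle between any of holder_blue, holder_orange, holder_green, holder_white's own z axis and vertical above 0.25 rad).
It fails at once if the row is pulled apart (gaps between the four holders of more than 9 mm in all) (distance between holder_blue and holder_orange above 0.13 m or distance between any of holder_blue, holder_orange and holder_green above 0.13 m or distance between any of holder_blue, holder_orange, holder_green and holder_white above 0.13 m).
It fails at once if the holders are slammed or flung (faster than 0.4 m/s) (linear speed of any of holder_blue, holder_orange, holder_green, holder_white above 0.4 m/s).
It fails at once if a bystander is moved by more than 15 mm (distance of any of spare_holder, lens_tube, screwdriver, flask, post_base, screw_tray, spacer_ring from where it was at the start of the episode above 0.015 m).
It also fails if it takes over 48 s, if anything falls off the work surface, if the arm or the gripper's body presses on something with over 40 N, if the wrist force passes 120 N, or if a joint passes its speed limit or range.

## Working session

There is one attempt and no reset: what is moved stays moved. The work goes in short steps, Python scripts to look and compute and a tool call to move; the robot and the scene stay as the last step left them, time stands still between calls to the robot, and variables do not carry over. Pictures are saved under pics/ and viewed, and the job is handed in when it is done.

Besides the shell and the picture viewer there is one more tool, called after "Call:" as name(argument=value, ...), one argument or row to a line, values as JSON. jog_arm: Moves the arm, as the interface text tells. Its arguments: {"type":"object","properties":{"increments":{"type":"string"},"squeeze":{"type":"number"}},"required":["increments"]}

```bash
mkdir -p pics; ls
python3 - <<'E'
from rig import r
import cv2
for n in("side","top"):
    cv2.imwrite(f"pics/{n}0.png",r.grab_frame(n)[:,:,::-1]); print(n,r.camera_info(n))
print(r.sense())
E
```

```text
pics
side {'K': array([[432.55125251,   0.        , 333.64248681],
       [  0.        , 432.55125251, 201.26148584],
       [  0.        ,   0.        ,   1.        ]]), 'rvec': array([ 0.53220575, -2.70709668,  1.12617896]), 'tvec': array([ 524.78150509,  207.96862287, 1329.21674282])}
top {'K': array([[367.67713211,   0.        , 318.37416507],
       [  0.        , 367.67713211, 201.36222639],
       [  0.        ,   0.        ,   1.        ]]), 'rvec': array([ 2.14075193, -2.12821019,  0.1277979 ]), 'tvec': array([  22.34270509,  543.18950809, 1066.56695665])}
{'clock': 0.1, 'qpos': array([-1.15638826e+00,  3.53575118e-01,  1.63405860e+00,  3.67925341e-06,
        1.15523448e+00, -2.42350031e-03]), 'qvel': array([-1.49585903e-03, -1.73848502e-03, -1.92668367e-03, -7.65941019e-04,
        2.90765176e-04,  9.43144898e-05]), 'joint_efforts': array([ 9.33335505e-04, -6.06354475e+01, -3.42821002e+01, -1.08869799e-05,
        3.95568815e-03, -2.58705859e-05]), 'eef_pos': array([ 252.85197999, -571.08944889,  230.63962161]), 'tcp_rot': array([-3.14031712e+00, -6.45548261e-06,  4.16830080e-01]), 'contact_force': array([-0.62480447,  0.30984562, -1.23387222]), 'wrist_torque': array([-0.02409446, -0.01663934,  0.00491903]), 'opening': 1.001487810446739}
```

View pics/side0.png

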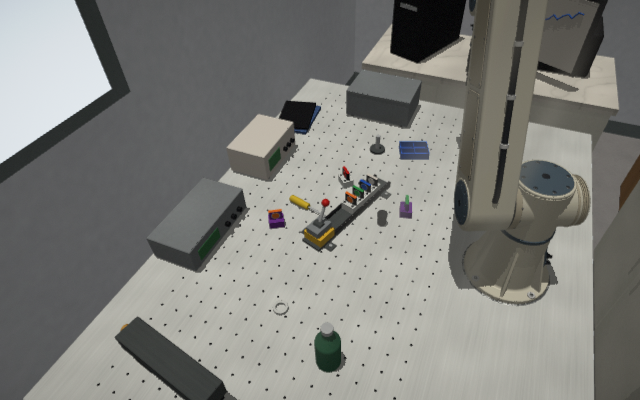

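View pics/top0.png

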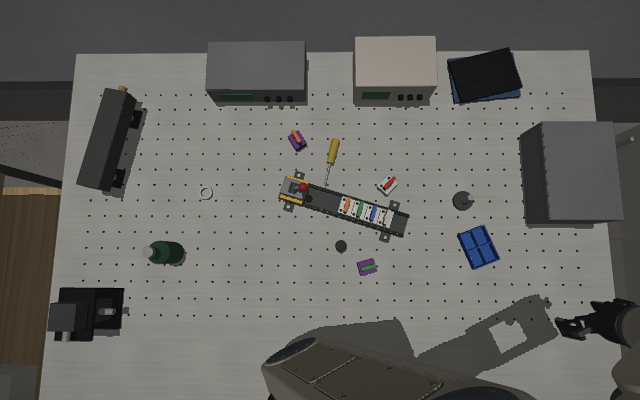

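Run:
```python
import cv2
a=cv2.imread("pics/top0.png")[165:245,270:420]
cv2.imwrite("pics/top0c.png",cv2.resize(a,None,fx=5.3,fy=5.3,interpolation=cv2.INTER_CUBIC))
a=cv2.imread("pics/side0.png")[155:255,290:410]
cv2.imwrite("pics/side0c.png",cv2.resize(a,None,fx=6,fy=6,interpolation=cv2.INTER_CUBIC))
```

```text
(no output)
```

View pics/top0c.png

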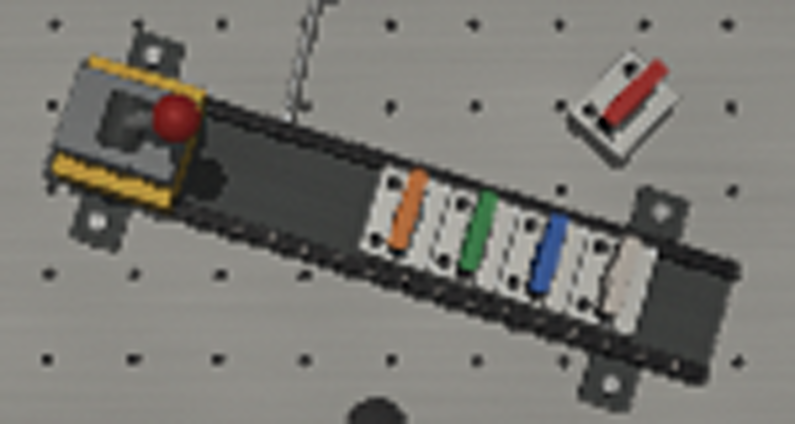

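View pics/side0c.png

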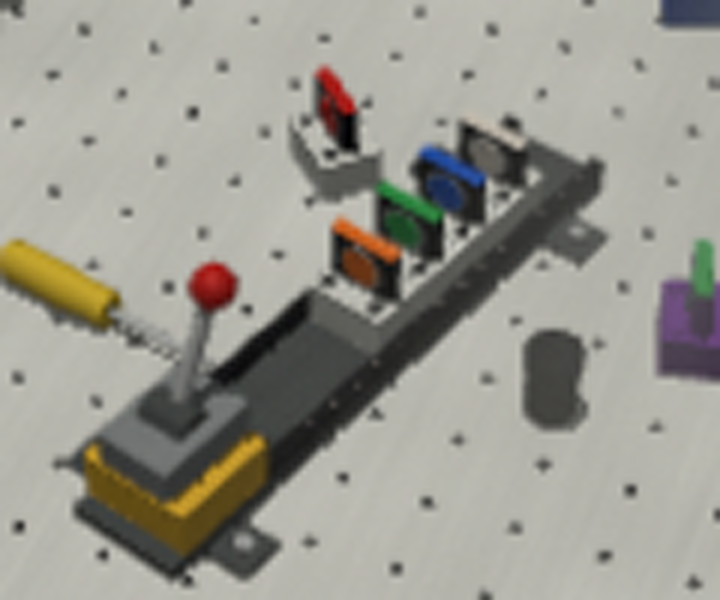

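```bash
cat > h.py <<'E'
import numpy as np,cv2
from rig import r
from scipy.optimize import least_squares
def proj(n,P):
    c=r.camera_info(n); return cv2.projectPoints(np.array(P,float).reshape(-1,3),c["rvec"],c["tvec"],c["K"],None)[0][:,0]
def R2w(p,P):
    P=np.array(P,float).reshape(-1,3);c,s=np.cos(p[2]),np.sin(p[2])
    return np.c_[p[0]+c*P[:,0]-s*P[:,1],p[1]+s*P[:,0]+c*P[:,1],P[:,2]]
def backp(n,uv,z):
    c=r.camera_info(n);R=cv2.Rodrigues(c["rvec"])[0];d=R.T@np.linalg.inv(c["K"])@np.array([*uv,1.]);o=-R.T@c["tvec"]
    return o+d*(z-o[2])/d[2]
top=lambda u,v,:(270+(u+.5)/5.3-.5,165+(v+.5)/5.3-.5)
side=lambda u,v:(290+(u+.5)/6-.5,155+(v+.5)/6-.5)
E
cat > fit.py <<'E'
from h import *
T=[((738,266),(36,-200,22)),((703,383),(-36,-200,22)),((92,58),(36,190,45)),((205,97),(36,120,45)),((170,207),(-36,120,45)),((54,163),(-36,190,45))]
S=[((180,512),(-36,190,45)),((265,440),(-36,120,45)),((85,450),(36,190,45)),((600,162),(-36,-200,22))]
tu=np.array([top(*a) for a,_ in T]);su=np.array([side(*a) for a,_ in S])
def f(p): return np.r_[(proj("top",R2w(p,[b for _,b in T]))-tu).ravel(),(proj("side",R2w(p,[b for _,b in S]))-su).ravel()]
s=least_squares(f,[500,0,0.2],x_scale=[100,100,1]);p=s.x
print(p,s.fun.reshape(-1,2).round(2))
def torail(w):
    c,s_=np.cos(p[2]),np.sin(p[2]);d=w[:2]-p[:2];return np.array([c*d[0]+s_*d[1],-s_*d[0]+c*d[1]]).round(1)
for n,uv,z in [("orange",(408,212),77),("green",(480,232),77),("blue",(549,255),77),("white",(624,276),77),("ball",(177,118),137)]:
    print(n,torail(backp("top",top(*uv),z)))
for n,uv,z in [("orange",(367,248),77),("green",(409,203),77),("blue",(452,170),77),("white",(494,135),77),("ball",(213,287),137)]:
    print(n,torail(backp("side",side(*uv),z)))
for n,uv in [("spare",(620,110)),("tube",(377,415)),("scr",(293,115))]: print(n,torail(backp("top",top(*uv),15)))
for n,uv in [("orangelook",(297,140)),("greenlook",(367,267)),("post",(462,201)),("scrh",(333,152))]: print(n,torail(backp("top",uv,20)))
E
python3 fit.py
```

```text
[ 5.32576313e+02 -4.86569343e+01 -3.06369067e-01] [[ 0.77 -0.27]
 [ 0.73  0.4 ]
 [-0.09 -1.03]
 [ 0.49 -1.5 ]
 [-0.41  0.23]
 [-0.58  1.49]
 [ 0.12  0.88]
 [ 0.29  0.03]
 [-0.81  0.28]
 [ 0.69  0.21]]
orange [-1.3 -9.4]
green [  0.2 -50. ]
blue [ -0.4 -89.3]
white [   1.  -131.3]
ball [  0.3 120.2]
orange [-5.2 -4.6]
green [ -0.7 -48.8]
blue [ -2.8 -86.7]
white [  -3.4 -126.6]
ball [  0.5 118.3]
spare [ 102.5 -109.2]
tube [-109.2  -27.9]
scr [41.8 71. ]
orangelook [155.1 199.5]
greenlook [-153.3 -123.5]
post [ 124.4 -339.4]
scrh [152.2  79.9]
```

Call:
jog_arm(
  increments="0 0 0 0 0 -0.106 -1;0 0 0 0 0 -0.106 -1;0 0 0 0 0 -0.106 -1;0 0 0 0 0 -0.106 -1;0 0 0 0 0 -0.106 -1;0 0 0 0 0 -0.106 -1;0 0 0 0 0 -0.106 -1;0 0 0 0 0 -0.106 -1",
  squeeze=20,
)

```text
clock: 0.9
eef_pos: [252.9, -571.2, 230.9]
tcp_rot: [-3.141, -0.001, 1.269]
contact_force: [-0.2, -0.1, -1.3]
opening: 0.002
```

```bash
cat > st.py <<'E'
from h import *
from scipy.spatial.transform import Rotation as Ro
import sys
p=[532.58,-48.66,-0.3064]
def show(tx=None,ty=None,tz=None):
    s=r.sense();e=s["eef_pos"];c,k=np.cos(p[2]),np.sin(p[2]);d=e[:2]-p[:2]
    print("t",s["clock"],"rail xyz",(c*d[0]+k*d[1]).round(1),(-k*d[0]+c*d[1]).round(1),e[2].round(1),"rpy",s["tcp_rot"].round(3),"F",s["contact_force"].round(1),"op",round(s["opening"],2))
    if tx is not None:
        w=R2w(p,[tx,ty,tz])[0]-e
        M=Ro.from_euler("xyz",s["tcp_rot"]).as_matrix()
        print("tool delta cm",(M.T@w/10).round(2),"yaw err",(p[2]+np.pi/2-s["tcp_rot"][2]).round(4))
show(*[float(a) for a in sys.argv[1:]])
E
python3 st.py 0 -180 230
```

```text
t 0.9 rail xyz -109.0 -582.6 230.9 rpy [-3.141e+00 -1.000e-03  1.269e+00] F [-0.2 -0.1 -1.3] op 0.0
tool delta cm [40.21 11.09  0.11] yaw err -0.0047
```

Call:
jog_arm(
  increments="2 0.55 0 0 0 0 -1;3 0.83 0 0 0 0 -1;3 0.83 0 0 0 0 -1;3 0.83 0 0 0 0 -1;3 0.83 0 0 0 0 -1;3 0.83 0 0 0 0 -1;3 0.83 0 0 0 0 -1;2 0.5 0 0 0 0 -1",
)

```text
clock: 1.7
eef_pos: [377.6, -377.1, 231.1]
tcp_rot: [-3.141, -0.001, 1.263]
contact_force: [-0.3, -0.9, -0.7]
opening: -0.003
```

Call:
jog_arm(
  increments="2 0.55 0 0 0 0.0007 -1;3 0.83 0 0 0 0 -1;3 0.83 0 0 0 0 -1;3 0.83 0 0 0 0 -1;3 0.83 0 0 0 0 -1;3 0.83 0 0 0 0 -1;1 0.3 0 0 0 0 -1;0 0 0 0 0 0 -1",
)

```text
clock: 2.5
eef_pos: [479.1, -221.8, 231.1]
tcp_rot: [-3.141, -0.0, 1.265]
contact_force: [-0.4, -0.1, 1.1]
opening: -0.002
```

```bash
python3 st.py 0 -180 60
```

```text
t 2.5 rail xyz 1.2 -181.2 231.1 rpy [-3.141 -0.     1.265] F [-0.4 -0.1  1.1] op -0.0
tool delta cm [ 0.12 -0.12 17.11] yaw err -0.0009
```

Descend to about z = 60 and verify by camera.

Call:
jog_arm(
  increments="0 -0.1 2 0 0 0 -1;0 0 3 0 0 0 -1;0 0 3 0 0 0 -1;0 0 3 0 0 0 -1;0 0 3 0 0 0 -1;0 0 2 0 0 0 -1;0 0 0.5 0 0 0 -1;0 0 0 0 0 0 -1",
)

```text
clock: 3.3
eef_pos: [477.0, -223.4, 65.9]
tcp_rot: [-3.14, -0.0, 1.263]
contact_force: [-0.2, -1.2, 0.7]
opening: 0.002
```

```bash
python3 st.py 0 -180 22
cat > look.py <<'E'
from h import *
import sys
k=sys.argv[1]
for n,(a,b,c,d) in dict(top=(140,250,260,420),side=(130,255,280,420)).items():
    im=r.grab_frame(n)[:,:,::-1];cv2.imwrite(f"pics/{n}{k}.png",im)
    cv2.imwrite(f"pics/{n}{k}c.png",cv2.resize(im[a:b,c:d],None,fx=4.7,fy=4.7,interpolation=cv2.INTER_CUBIC))
E
python3 look.py 1
```

```text
t 3.3 rail xyz -0.3 -183.4 65.9 rpy [-3.14  -0.     1.263] F [-0.2 -1.2  0.7] op 0.0
tool delta cm [0.34 0.04 4.39] yaw err 0.0014
```

View pics/top1c.png

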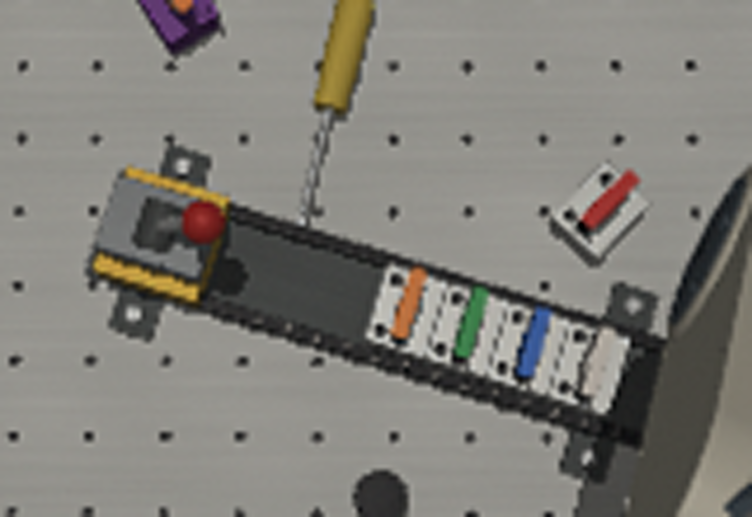

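View pics/side1c.png

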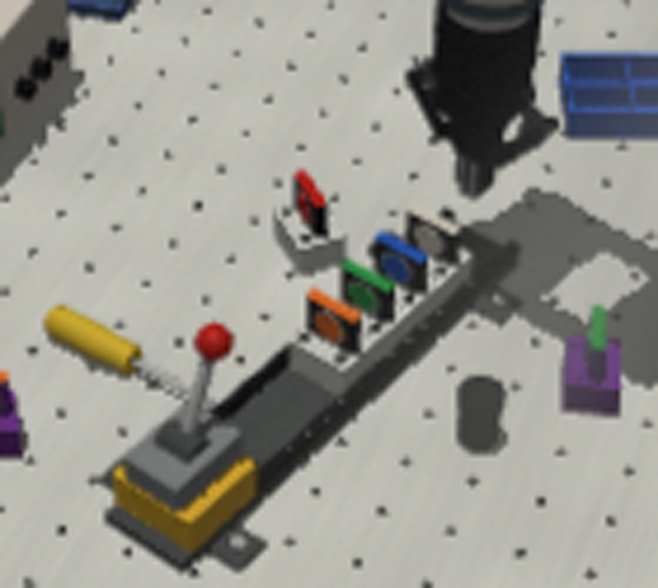

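Call:
jog_arm(
  increments="0 0 1 0 0 0 -1;0 0 1 0 0 0 -1;0 0 1 0 0 0 -1;0 0 0.8 0 0 0 -1;0 0 0.5 0 0 0 -1;0 0 0 0 0 0 -1;0 0 0 0 0 0 -1;0 0 0 0 0 0 -1",
)

```text
clock: 4.2
eef_pos: [478.1, -223.2, 23.6]
tcp_rot: [3.141, 0.0, 1.264]
contact_force: [0.7, -0.6, -0.0]
opening: 0.002
```

```bash
python3 st.py 0 -165 22
```

```text
t 4.2 rail xyz 0.7 -182.8 23.6 rpy [3.141 0.    1.264] F [ 0.7 -0.6 -0. ] op 0.0
tool delta cm [ 1.78 -0.07  0.16] yaw err 0.0003
```

Call:
jog_arm(
  increments="0.2 -0.05 0.1 0 0 0 -1;0.3 0 0 0 0 0 -1;0.3 0 0 0 0 0 -1;0.3 0 0 0 0 0 -1;0.3 0 0 0 0 0 -1;0.3 0 0 0 0 0 -1;0.3 0 0 0 0 0 -1;0.2 0 0 0 0 0 -1",
)

```text
clock: 5.0
eef_pos: [484.1, -201.6, 22.3]
tcp_rot: [-3.142, 0.0, 1.264]
contact_force: [0.0, -1.5, 0.8]
opening: -0.003
```

```bash
python3 st.py 0 -51 22
```

```text
t 5.0 rail xyz -0.1 -160.5 22.3 rpy [-3.142  0.     1.264] F [ 0.  -1.5  0.8] op -0.0
tool delta cm [1.095e+01 1.000e-02 3.000e-02] yaw err 0.0
```

Call:
jog_arm(
  increments="0.2 0 0 0 0 0 -1;0.3 0 0 0 0 0 -1;0.4 0 0 0 0 0 -1;0.4 0 0 0 0 0 -1;0.4 0 0 0 0 0 -1;0.4 0 0 0 0 0 -1;0.4 0 0 0 0 0 -1;0.4 0 0 0 0 0 -1",
)

```text
clock: 5.8
eef_pos: [492.8, -173.9, 22.3]
tcp_rot: [-3.142, 0.0, 1.264]
contact_force: [-0.9, -3.7, 0.2]
opening: 0.002
```

```bash
python3 st.py 0 -51 22;python3 look.py 2
```

```text
t 5.8 rail xyz -0.1 -131.4 22.3 rpy [-3.142  0.     1.264] F [-0.9 -3.7  0.2] op 0.0
tool delta cm [8.04 0.01 0.03] yaw err 0.0002
```

View pics/side2c.png

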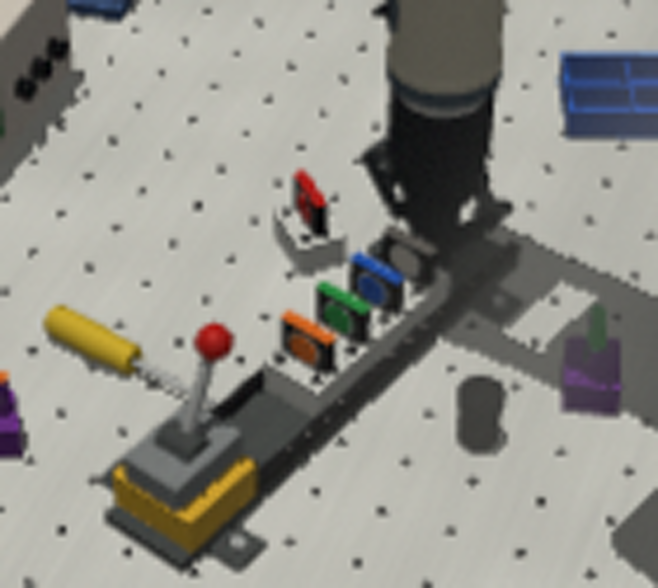

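Call:
jog_arm(
  increments="0.3 0 0 0 0 0 -1;0.4 0 0 0 0 0 -1;0.4 0 0 0 0 0 -1;0.4 0 0 0 0 0 -1;0.4 0 0 0 0 0 -1;0.4 0 0 0 0 0 -1;0.4 0 0 0 0 0 -1;0.4 0 0 0 0 0 -1",
)

```text
clock: 6.7
eef_pos: [502.2, -144.4, 22.3]
tcp_rot: [-3.142, 0.0, 1.264]
contact_force: [-1.1, -2.6, 0.5]
opening: -0.001
```

Call:
jog_arm(
  increments="0.4 0 0 0 0 0 -1;0.4 0 0 0 0 0 -1;0.4 0 0 0 0 0 -1;0.4 0 0 0 0 0 -1;0.4 0 0 0 0 0 -1;0.4 0 0 0 0 0 -1;0.4 0 0 0 0 0 -1;0.3 0 0 0 0 0 -1",
)

```text
clock: 7.5
eef_pos: [511.6, -114.8, 22.3]
tcp_rot: [-3.142, -0.0, 1.264]
contact_force: [-1.1, -3.5, 1.7]
opening: -0.002
```

```bash
python3 st.py 0 -51 22;python3 look.py 3
```

```text
t 7.5 rail xyz -0.1 -69.4 22.3 rpy [-3.142 -0.     1.264] F [-1.1 -3.5  1.7] op -0.0
tool delta cm [1.84 0.01 0.03] yaw err 0.0002
```

View pics/side3c.png

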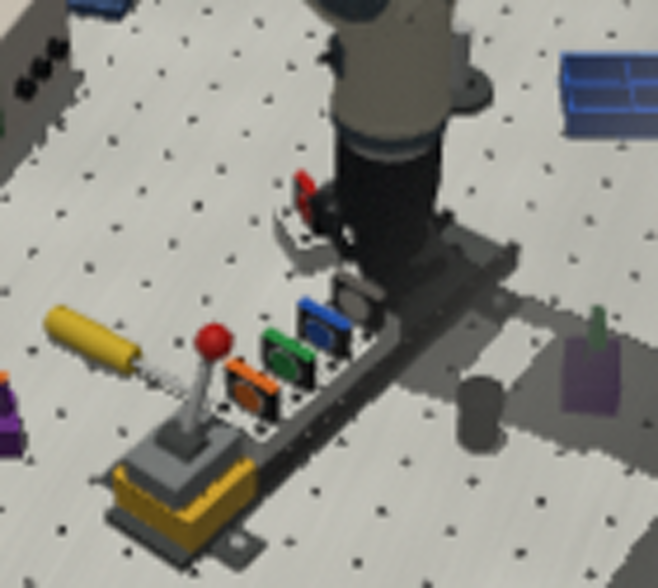

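Call:
jog_arm(
  increments="0.2 0 0 0 0 0 -1;0.2 0 0 0 0 0 -1;0.2 0 0 0 0 0 -1;0.2 0 0 0 0 0 -1;0.2 0 0 0 0 0 -1;0.15 0 0 0 0 0 -1;0.15 0 0 0 0 0 -1;0.1 0 0 0 0 0 -1",
)

```text
clock: 8.4
eef_pos: [515.7, -101.7, 22.3]
tcp_rot: [-3.142, -0.0, 1.264]
contact_force: [-0.6, -3.0, 1.0]
opening: 0.002
```

```bash
python3 st.py 0 -51 22
```

```text
t 8.4 rail xyz -0.1 -55.7 22.3 rpy [-3.142 -0.     1.264] F [-0.6 -3.   1. ] op 0.0
tool delta cm [0.47 0.   0.03] yaw err 0.0002
```

Call:
jog_arm(
  increments="0.1 0 0 0 0 0 -1;0.1 0 0 0 0 0 -1;0.1 0 0 0 0 0 -1;0.1 0 0 0 0 0 -1;0.05 0 0 0 0 0 -1;0.05 0 0 0 0 0 -1;0 0 0 0 0 0 -1;0 0 0 0 0 0 -1",
)

```text
clock: 9.2
eef_pos: [517.2, -97.0, 22.3]
tcp_rot: [-3.142, -0.0, 1.264]
contact_force: [0.3, -2.1, 0.1]
opening: -0.001
```

```bash
python3 st.py 0 -51 22
```

```text
t 9.2 rail xyz -0.1 -50.7 22.3 rpy [-3.142 -0.     1.264] F [ 0.3 -2.1  0.1] op -0.0
tool delta cm [-0.03  0.01  0.03] yaw err 0.0004
```

No stop contact yet (force still about 2–3 N); continuing slowly.

Call:
jog_arm(
  increments="0.1 0 0 0 0 0 -1;0.1 0 0 0 0 0 -1;0.1 0 0 0 0 0 -1;0.05 0 0 0 0 0 -1;0.05 0 0 0 0 0 -1;0 0 0 0 0 0 -1;0 0 0 0 0 0 -1;0 0 0 0 0 0 -1",
)

```text
clock: 10.0
eef_pos: [517.4, -96.2, 22.3]
tcp_rot: [-3.141, 0.004, 1.266]
contact_force: [-7.6, -27.2, 1.8]
opening: -0.002
```

```bash
python3 st.py 0 -51 22; python3 look.py 4
```

```text
t 10.0 rail xyz -0.1 -49.9 22.3 rpy [-3.141  0.004  1.266] F [ -7.6 -27.2   1.8] op -0.0
tool delta cm [-0.11  0.01  0.03] yaw err -0.0015
```

View pics/side4c.png

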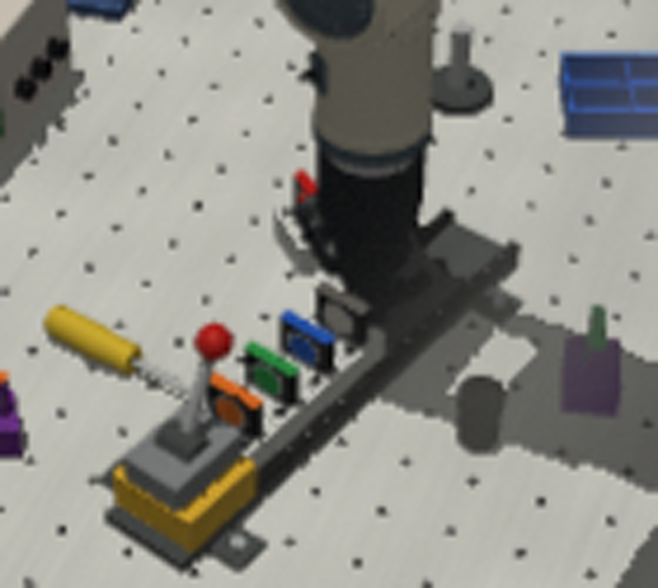

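View pics/top4c.png

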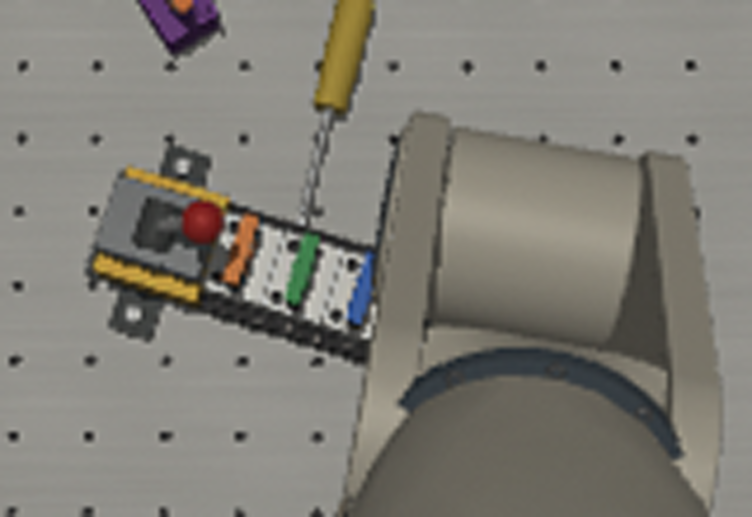

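Force jumped to 28 N with TCP at rail y −50: the row is home. Both views show it packed. Backing off, then up.

Call:
jog_arm(
  increments="-0.2 0 0 0 0 0 -1;-0.3 0 0 0 0 0 -1;-0.5 0 0 0 0 0 -1;-0.8 0 0 0 0 0 -1;-0.8 0 0 0 0 0 -1;-0.4 0 0 0 0 0 -1;0 0 0 0 0 0 -1;0 0 0 0 0 0 -1",
)

```text
clock: 10.9
eef_pos: [509.4, -122.0, 22.3]
tcp_rot: [3.142, -0.0, 1.264]
contact_force: [0.0, 0.3, -1.3]
opening: 0.002
```

Call:
jog_arm(
  increments="0 0 -1 0 0 0 -1;0 0 -2 0 0 0 -1;0 0 -2 0 0 0 -1;0 0 -2 0 0 0 -1;0 0 -2 0 0 0 -1;0 0 -2 0 0 0 -1;0 0 -1.5 0 0 0 -1;0 0 0 0 0 0 -1",
)

```text
clock: 11.7
eef_pos: [510.9, -122.0, 149.9]
tcp_rot: [3.137, -0.0, 1.264]
contact_force: [0.3, 0.3, -0.0]
opening: -0.002
```

```bash
python3 st.py 0 75 124; python3 look.py 5
```

```text
t 11.7 rail xyz 1.4 -76.4 149.9 rpy [ 3.137 -0.     1.264] F [ 0.3  0.3 -0. ] op -0.0
tool delta cm [15.14 -0.15  2.59] yaw err -0.0
```

View pics/side5c.png

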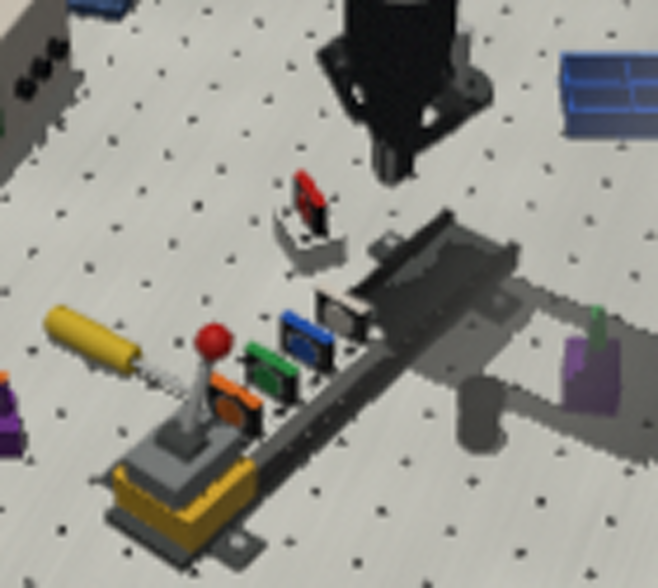

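Run:
```python
from h import *
p=[532.58,-48.66,-0.3064]
for y in (100,60,20,-20): print(((proj("side",R2w(p,[0,y,77]))[0]-[280,130]+.5)*4.7).round(0))
```

```text
[234. 390.]
[272. 358.]
[308. 327.]
[342. 298.]
```

Call:
jog_arm(
  increments="1 -0.15 0 0 0 0 -1;2 0 0 0 0 0 -1;2.5 0 0 0 0 0 -1;2.5 0 0 0 0 0 -1;2.5 0 0 0 0 0 -1;2 0 0 0 0 0 -1;1.5 0 0 0 0 0 -1;0 0 0 0 0 0 -1",
)

```text
clock: 12.6
eef_pos: [550.2, 13.9, 146.5]
tcp_rot: [-3.141, 0.0, 1.266]
contact_force: [-0.1, -0.8, 0.5]
opening: -0.0
```

```bash
python3 st.py 0 80 124
```

```text
t 12.6 rail xyz -2.0 64.9 146.5 rpy [-3.141  0.     1.266] F [-0.1 -0.8  0.5] op -0.0
tool delta cm [1.51 0.21 2.25] yaw err -0.0016
```

Call:
jog_arm(
  increments="0 0.2 0.8 0 0 0 -1;0 0 0.8 0 0 0 -1;0 0 0.6 0 0 0 -1;0.3 0 0 0 0 0 -1;0.3 0 0 0 0 0 -1;0.3 0 0 0 0 0 -1;0.3 0 0 0 0 0 -1;0 0 0 0 0 0 -1",
)

```text
clock: 13.4
eef_pos: [556.1, 23.3, 125.6]
tcp_rot: [3.141, -0.0, 1.264]
contact_force: [-0.4, -0.4, -0.0]
opening: 0.004
```

```bash
python3 st.py 0 171 124; python3 look.py 6
```

```text
t 13.4 rail xyz 0.7 75.7 125.6 rpy [ 3.141 -0.     1.264] F [-0.4 -0.4 -0. ] op 0.0
tool delta cm [ 9.53 -0.07  0.16] yaw err -0.0001
```

View pics/side6c.png

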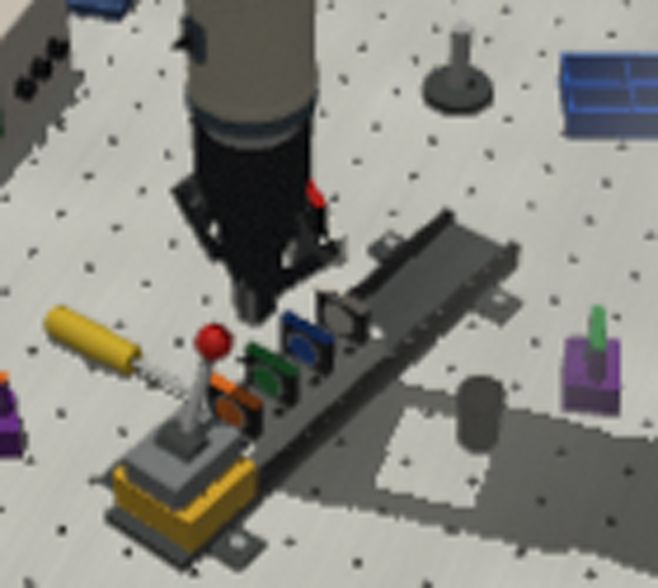

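Call:
jog_arm(
  increments="0.3 -0.05 0.15 0 0 0 -1;0.4 0 0 0 0 0 -1;0.4 0 0 0 0 0 -1;0.4 0 0 0 0 0 -1;0.4 0 0 0 0 0 -1;0.4 0 0 0 0 0 -1;0.4 0 0 0 0 0 -1;0.4 0 0 0 0 0 -1",
)

```text
clock: 14.3
eef_pos: [564.7, 52.8, 123.8]
tcp_rot: [3.142, 0.0, 1.264]
contact_force: [-0.6, -2.1, 1.3]
opening: 0.003
```

Call:
jog_arm(
  increments="0.4 0 0 0 0 0 -1;0.4 0 0 0 0 0 -1;0.4 0 0 0 0 0 -1;0.4 0 0 0 0 0 -1;0.4 0 0 0 0 0 -1;0.4 0 0 0 0 0 -1;0.4 0 0 0 0 0 -1;0.4 0 0 0 0 0 -1",
)

```text
clock: 15.1
eef_pos: [574.4, 83.5, 123.8]
tcp_rot: [-3.142, -0.0, 1.264]
contact_force: [-1.8, -0.6, 0.3]
opening: 0.0
```

```bash
python3 st.py 0 169 124; python3 look.py 7
```

```text
t 15.1 rail xyz 0.0 138.6 123.8 rpy [-3.142 -0.     1.264] F [-1.8 -0.6  0.3] op 0.0
tool delta cm [ 3.04 -0.   -0.02] yaw err 0.0003
```

View pics/side7c.png

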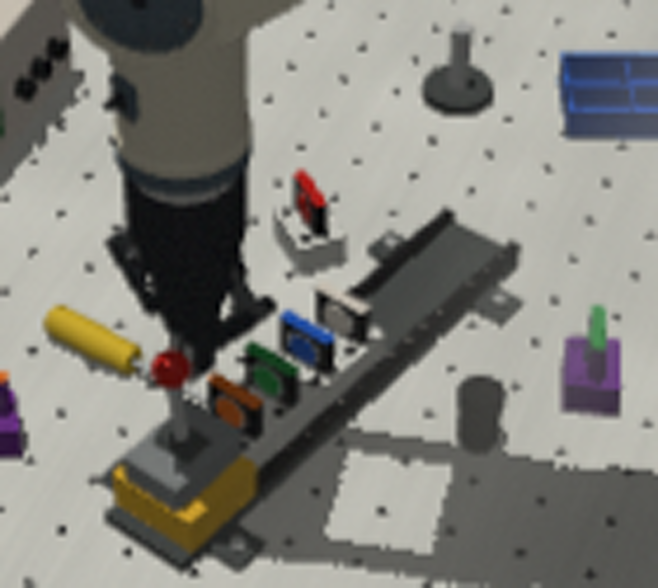

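Call:
jog_arm(
  increments="0.3 0 0 0 0 0 -1;0.3 0 0 0 0 0 -1;0.3 0 0 0 0 0 -1;0.3 0 0 0 0 0 -1;0.3 0 0 0 0 0 -1;0.3 0 0 0 0 0 -1;0.3 0 0 0 0 0 -1;0.2 0 0 0 0 0 -1",
)

```text
clock: 16.0
eef_pos: [581.3, 105.3, 123.8]
tcp_rot: [-3.142, -0.0, 1.264]
contact_force: [-0.4, -1.7, -1.1]
opening: 0.002
```

Call:
jog_arm(
  increments="0.15 0 0 0 0 0 -1;0.1 0 0 0 0 0 -1;0.1 0 0 0 0 0 -1;0.1 0 0 0 0 0 -1;0.1 0 0 0 0 0 -1;0 0 0 0 0 0 -1;0 0 0 0 0 0 -1;0 0 0 0 0 0 -1",
)

```text
clock: 16.8
eef_pos: [583.0, 110.3, 123.9]
tcp_rot: [3.141, -0.0, 1.264]
contact_force: [-1.0, 0.0, 0.0]
opening: -0.002
```

```bash
python3 st.py 0 171 124; python3 look.py 8
```

```text
t 16.8 rail xyz 0.1 166.8 123.9 rpy [ 3.141 -0.     1.264] F [-1.  0.  0.] op -0.0
tool delta cm [ 0.42 -0.01 -0.01] yaw err 0.0003
```

View pics/side8c.png

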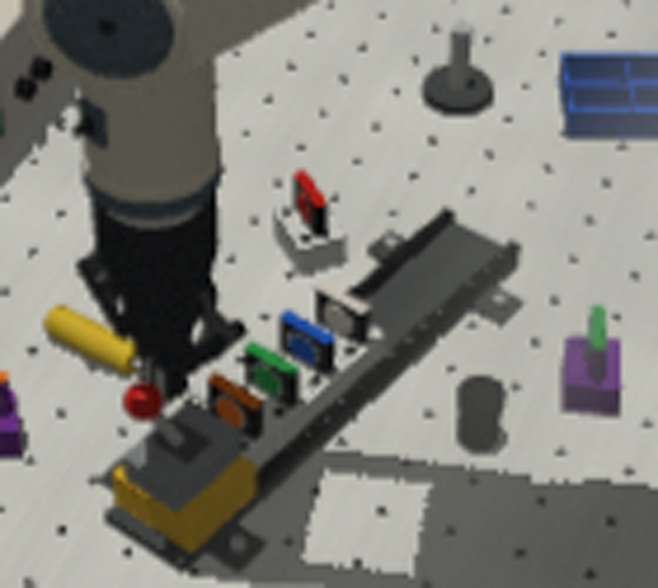

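Continue slowly until the limit is felt.

Call:
jog_arm(
  increments="0.1 0 0 0 0 0 -1;0.1 0 0 0 0 0 -1;0.1 0 0 0 0 0 -1;0.1 0 0 0 0 0 -1;0 0 0 0 0 0 -1;0 0 0 0 0 0 -1;0 0 0 0 0 0 -1;0 0 0 0 0 0 -1",
)

```text
clock: 17.7
eef_pos: [584.0, 113.9, 123.7]
tcp_rot: [-3.141, 0.0, 1.264]
contact_force: [-0.8, -3.6, -1.5]
opening: 0.002
```

```bash
python3 st.py 0 171 124
```

```text
t 17.7 rail xyz -0.0 170.5 123.7 rpy [-3.141  0.     1.264] F [-0.8 -3.6 -1.5] op 0.0
tool delta cm [ 0.05  0.   -0.03] yaw err 0.0003
```

Call:
jog_arm(
  increments="0.05 0 0 0 0 0 -1;0.05 0 0 0 0 0 -1;0 0 0 0 0 0 -1;0 0 0 0 0 0 -1;0 0 0 0 0 0 -1;0 0 0 0 0 0 -1;0 0 0 0 0 0 -1;0 0 0 0 0 0 -1",
)

```text
clock: 18.5
eef_pos: [584.0, 114.1, 123.6]
tcp_rot: [-3.141, 0.002, 1.264]
contact_force: [-1.4, -7.2, -0.1]
opening: 0.002
```

```bash
python3 st.py 0 171 124
```

```text
t 18.5 rail xyz -0.1 170.7 123.6 rpy [-3.141e+00  2.000e-03  1.264e+00] F [-1.4 -7.2 -0.1] op 0.0
tool delta cm [ 0.03  0.01 -0.04] yaw err 0.0
```

Hard limit felt (force rises, no more motion). Retreat.

Call:
jog_arm(
  increments="-0.3 0 0 0 0 0 -1;-0.6 0 0 0 0 0 -1;-1 0 0 0 0 0 -1;-1 0 0 0 0 0 -1;-0.6 0 -0.5 0 0 0 -1;0 0 -2 0 0 0 -1;0 0 -2 0 0 0 -1;0 0 -2 0 0 0 -1",
)

```text
clock: 19.3
eef_pos: [573.7, 81.2, 189.9]
tcp_rot: [3.142, -0.0, 1.264]
contact_force: [0.7, 0.2, -0.6]
opening: 0.002
```

Call:
jog_arm(
  increments="-2 0 -2 0 0 0 -1;-3 0 -2 0 0 0 -1;-3 0 -2 0 0 0 -1;-4 0 0 0 0 0 -1;-4 0 0 0 0 0 -1;-4 0 0 0 0 0 -1;-2 0 0 0 0 0 -1;0 0 0 0 0 0 -1",
)

```text
clock: 20.1
eef_pos: [506.4, -130.5, 249.3]
tcp_rot: [3.141, 0.0, 1.261]
contact_force: [0.7, 1.4, 0.2]
opening: -0.003
```

Call:
jog_arm(
  increments="-3 -1 0 0 0 0 -1;-4 -1 0 0 0 0 -1;-4 -1 0 0 0 0 -1;-4 -1 0 0 0 0 -1;-3 -1 0 0 0 0 -1;-1 0 0 0 0 0 -1;0 0 0 0 0 0 -1;0 0 0 0 0 0 -1",
)

```text
clock: 20.9
eef_pos: [403.1, -293.3, 248.9]
tcp_rot: [3.141, -0.001, 1.264]
contact_force: [0.5, 0.1, -0.4]
opening: -0.002
```

```bash
python3 st.py; python3 look.py 9
```

```text
t 20.9 rail xyz -49.7 -272.3 248.9 rpy [ 3.141e+00 -1.000e-03  1.264e+00] F [ 0.5  0.1 -0.4] op -0.0
```

View pics/side9c.png

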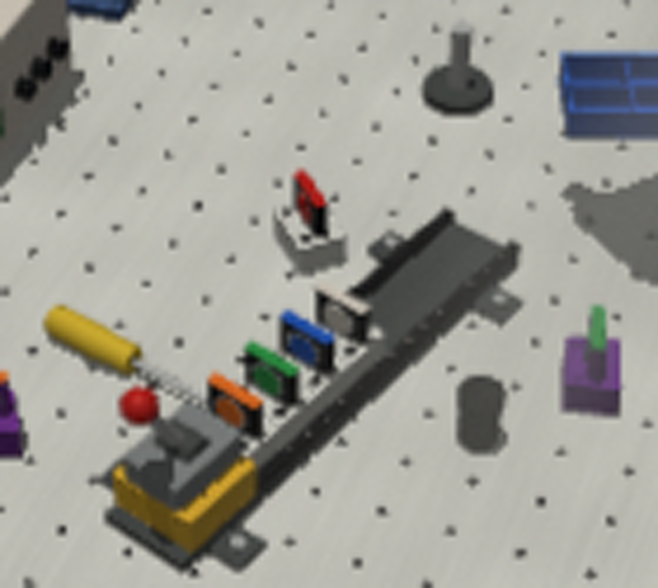

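View pics/top9c.png

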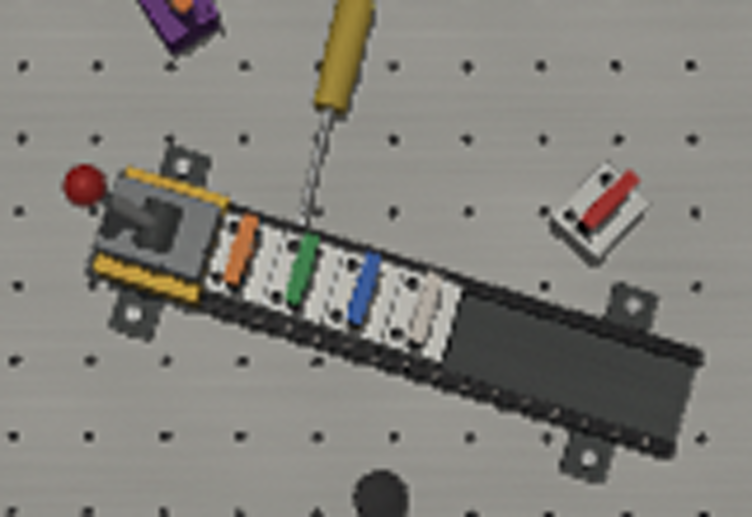

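Run:
```python
from h import *
p=[532.58,-48.66,-0.3064]
w=backp("top",(260+84/4.7,140+186/4.7),137);c,s=np.cos(p[2]),np.sin(p[2]);d=w[:2]-p[:2];print("ball rail",c*d[0]+s*d[1],-s*d[0]+c*d[1])
print(r.sign_off())
```

```text
ball rail -1.4139410517441462 193.04957328202562
the job is handed in; nothing more can be done
None
```

I pushed the four holders home against the yellow end stop as one train, then pushed the lock lever all the way over. I then moved the arm clear and handed the job in, at about 21 s of the 48 s allowed. The hand-in gives no verdict, so the checks below are my own.

- **Row:** I pushed from behind the white holder at up to 40 mm/s, then more slowly near the stop. The push force stayed around 2–4 N and rose to about 28 N when the front (orange) holder met the stop. In the side view taken after I backed off, the filter plates lay where the calibration predicts for rail y = +100, +60, +20 and -20. The final top and side pictures show the row packed with no visible gap.
- **Lever:** I stopped when the force reached about 7 N and the lever moved no further. In the last top picture the ball is at rail y = 193 mm, which is the locked position.
- **Bystanders:** The ones near the rail show no visible movement between the first and last pictures. I did not view the final full-size pictures to check the flask and the spacer ring on the left, but the arm never went near them.

No check failed. The one disagreement was about 1 pixel (2–3 mm) in fitting the rail's position, with up to 5 mm between the two cameras on the holders' starting positions.

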